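# Turn the work over in a sprung hold-down fixture

## Task

Lift the red knob of the sprung clamp arm until the arm passes its hold-open point and stays open by itself, then take the pale wooden block out of the fixture and turn it upside down in two steps: tip it onto an end or a side, stand it on the bench beside the fixture and let go, then take it again and tip it the rest of the way over. Lay it back lengthwise in the nest between the two end stops and swing the arm down until its pad clamps the block, without dropping or flinging the block or shifting the jar, the sanding block or the wax tin.

Things in the scene. Friction and masses are not known exactly. Their poses are not given: they have to be found in the camera images.
- fixture: Plywood fixture fixed to the bench, 18 mm thick, x = -55 to +170, y = -65 to +65 mm. Origin on the bench under the nest's middle; z up, +x from nest to steel hinge bracket (x = 113 to 147 mm, 39 mm wide, 107 mm high). Fingers fit beside the work on its -x and +x sides. Room about: a tool box (open lid 310 mm high) to the robot's right beyond y = -0.42 m, a lamp (from 290 mm up) to the left beyond y = 0.22 m.
- nest (a point): Middle of the nest, on the base's top, 18 mm above the bench: the middle of the work's lower face belongs here; axes as the fixture's. The work's length lies along y between two dark end stops (10 mm high, inner faces at y = -52 and +52 mm, 60 mm long in x), in front of two steel pins (8 mm diameter, 8 mm high, at x = +40, y = -32 and +32 mm).
- hinge (a point): Hinge axis of the clamp arm, 130 mm from the nest's middle along the fixture's +x and 90 mm above the bench; the axis runs along the fixture's y.
- knob (a point): Centre of the red knob at the clamp arm's free end: cylinder 28 mm in diameter, 26 mm wide, axis along the fixture's y, 185 mm from the hinge axis. Pinch it across its width from above; it may turn between the fingers as the arm swings. At arm angle 0 it is 90 mm above the bench, 55 mm from the nest's middle towards the fixture's -x.
- clamp_arm (a joint): Angle of the clamp arm, rad. 0: level, its 28 mm rubber pad on the 45 mm high block in the nest; grows as the knob is lifted; stop at 1.85, leaning back past upright; -0.2 with an empty nest. Over-centre spring: below about 1.1 (hold-open point) it pulls shut, some 8 N at the knob when closed; above, it pushes open to the stop and stays (6 N to start it back). Damped: let go, it swings at 1 to 3 rad/s.
- block: Pale wooden block with a small dark knot in the face that is up at the start. 60 (x) x 90 (y) x 45 mm (z), about 0.15 kg. Origin in the middle of the face that lies down at the start; z points from there to the face with the knot (up at the start, must point down at the end); y along its 90 mm length.
- block_center (a point): Middle of the block, 22.5 mm from its origin along its z; axes as the block's.
- jar: Bystander: clear jar of screws with a green lid, 69 mm across, 84 mm high; origin in the middle of its foot.
- sanding_block: Bystander: brown sanding block, 70 x 110 mm, 31 mm high; origin in the middle of its foot.
- wax_tin: Bystander: round green tin with a cream lid, 78 mm across, 34 mm high; origin in the middle of its foot.
Mind the look-alikes: they are no part of the job. Leave any blue, pink or purple look-alike of the block alone.

How it is judged (in metres and radians):
On the way, in this order (a step that is already met when the one before it is completed fails the run):
1. the clamp arm stands open by itself, past its hold-open point, not touched by the fingers, with the block still in the nest (value of joint clamp_arm above 1.6 rad and contact force between the fingers and anything else below 0.2 N and horizontal distance between block_center and nest below 0.03 m), for 0.2 s.
2. the block stands on an end or a side on the bench, let go and at rest (angle between block's own z axis and vertical between 1.45 and 1.69 rad and height (world z) of block_center below 0.055 m and contact force between the fingers and anything else below 0.2 N and linear speed of block below 0.02 m/s), for 0.2 s.
At the end, for the whole second after the job is handed in: The block lies upside down (knot face down, within 0.1 rad) flat in the nest: its middle within 12 mm (15 mm on the side away from the hinge) of the nest's middle across and 8 mm along, its length within 0.15 rad of the fixture's y; the clamp arm is down on it (within 0.05 rad of 0), all at rest (angle between block's own z axis and vertical above 3.04 rad and x of block_center in the frame of nest between -0.015 and 0.012 m and y of block_center in the frame of nest between -0.008 and 0.008 m and z of block_center in the frame of nest between 0.018 and 0.027 m and angle between the y axis of block and the y axis of fixture, either way round below 0.15 rad and value of joint clamp_arm between -0.05 and 0.05 rad and linear speed of block below 0.01 m/s); the robot touches nothing.
It fails at once if the jar is shifted by more than 30 mm (distance of jar from where it was at the start of the episode above 0.03 m).
It fails at once if the sanding block is shifted by more than 30 mm (distance of sanding_block from where it was at the start of the episode above 0.03 m).
It fails at once if the wax tin is shifted by more than 30 mm (distance of wax_tin from where it was at the start of the episode above 0.03 m).
It fails at once if the block is dropped or flung (faster than 1.2 m/s) (linear speed of block above 1.2 m/s).
It also fails if it takes over 72 s, if anything falls off the work surface, if the arm or the gripper's body presses on something with over 40 N, if the wrist force passes 120 N, or if a joint passes its speed limit or range.

## Robot

A 6-joint arm with a two-finger parallel gripper is mounted at the origin on a cart in front of the work surface, level with it; the furniture and walls round the work are solid. World frame = base frame: x ahead of the robot, y to its left, z up, the work surface at z = 0. Lengths are in m, angles in degrees, forces in N, time in s.
With the tool pointing down it reaches from about 0.375 to 0.9 m from the base axis. Payload 3.1 kg.
Tool frame: the origin (TCP) lies on the centre line of the jaws, within the pads' length; the fingertips stand 25 mm ahead of it and the grasp point (between the pads) lies 6 mm ahead of it; z points along the fingers, y is the line along which they close (so a half turn about z gives the same grasp; the last joint's range is limited). The gripper opens to 87 mm and grips with 3 to 60 N. Pads are 19 mm wide; open, the fingers measure 117 mm over their backs; the gripper's body (75 mm by 190 mm) begins 51 mm behind the grasp point.
Start: joints at [65.46, 30.224, 82.088, -0, 67.689, -10.227], TCP at [0.154, 0.606, 0.248] pointing down, gripper open.
Joint ranges: [-176.69, 176.69], [-43.24, 126.21], [12.49, 139.97], [-82, 262], [0, 151.66], [-163.58, 163.58]. Speed limits (degrees/s): [159.86, 159.86, 180, 180, 180, 180].

## Interface

Orientations are given as a 3x3 rotation matrix whose columns are the frame's x, y, z axes.
In Python, from rig import * gives the robot as it stands.
- The arm moves only by the tool step_arm, never from a script. Its argument "steps" is a list of rows, each a list of 7 numbers: the shift along the tool's x, y, z normalised to -1 to 1, where 1 is 0.3 m, then the turn, a rotation vector about the tool's x, y, z normalised to -1 to 1, where 1 is 45 degrees, then the gripper's target within -1 to 1 (shut at 1, half-way at 0, fully open at -1). A call has 1 to 8 rows; each row is the pose to reach, as a shift and turn from the pose commanded when the call began, along the tool's axes at that moment; what a row does not reach only later rows make up. A row lasts 1/12 s, in which the tool goes at most 41.7 mm and 7.16 degrees, less where a joint would pass 70% of its speed; a pose out of reach is approached as far as the arm can. A call with a number of a shift or a turn outside -1 to 1 is refused whole. A call with a gripper value outside its range is refused whole. The fingers move at their own pace and stop on an object; the grip force is fixed at half the most. Time passes only in rows, so rows that repeat a pose let the fingers close. It gives the time, the measured TCP pose, the force, the opening and the grip force at its end, in the units of the state.
- read_state(): the state, without advancing time (a new reading comes with each control period).
- capture(name): name is "scene" or "top" or "wrist"; returns a dict with "image" (420x560x3 uint8, red, green, blue), "vertical_fov" (degrees; the focal length in pixels is half the picture's height over the tangent of half this angle, whatever the lens; pixels are square), "cx", "cy" (the principal point, pixels), "world_from_camera" (4x4, takes a point from camera to world coordinates); the wrist camera has in their place "T_tool_cam" (4x4, takes a point from camera to tool coordinates, whose origin is the TCP and whose axes are the flange's). Camera axes: x right, y down, z forward; pixel columns grow to the right and rows downward; lengths in m; the calibration is good to about 2 mm. A picture is of the moment at which its call begins: read the wrist's pose just before it. There is no depth.
- hand_in(): hands the job in; it is judged then, once.
The state is a dict: "time_s": time; "joint_positions": joint angles; "qvel": joint speeds; "tau": joint torques, N m; "position": TCP position; "tcp_rot": TCP orientation; "force": force on the tool from outside, world axes, zero at the start; "moment": the same for the moment, N m; "opening": opening from 0.0 (shut) to 1.0 (fully open); "grasp_force": force on a finger pad.
Only numpy, scipy, OpenCV 4.12 (cv2) and the standard library are available. Lean on these libraries where they do the work, as an engineer would, in place of code of your own. Each camera call takes 0.05 s, during which the arm holds its last target. There are 200 camera calls.

## Working session

There is one attempt and no reset: what is moved stays moved. The work goes in short steps, Python scripts to look and compute and a tool call to move; the robot and the scene stay as the last step left them, time stands still between calls to the robot, and variables do not carry over. Pictures are saved under pics/ and viewed, at most 11 in all, crops included, and the job is handed in when it is done.

Besides the shell and the picture viewer there is one more tool, called after "Request:" as name(argument=value, ...), one argument or row to a line, values as JSON. step_arm: Moves the arm, as the interface text tells. Scaled input: -1 to 1 covers 0.3 m each way for a shift and 45 degrees each way for a turn. Its arguments: {"type":"object","properties":{"steps":{"type":"array"}},"required":["steps"]}

```bash
ls; mkdir -p pics; python3 - <<'E'
from rig import *
import cv2,numpy as np,pickle
s=read_state();print(s)
d={}
for n in ["scene","top"]:
    c=capture(n);d[n]=c;cv2.imwrite(f"pics/{n}0.png",c["image"][:,:,::-1]);print(n,c["vertical_fov"],c["cx"],c["cy"],np.round(c["world_from_camera"],3).tolist())
pickle.dump(d,open("d0.pkl","wb"))
E
```

```text
pics
{'time_s': 0.0, 'joint_positions': array([ 6.54615477e+01,  3.02789276e+01,  8.21567670e+01,  1.57480592e-05,
        6.76864748e+01, -1.02278422e+01]), 'qvel': array([-0.09404603,  0.03180058,  0.0533715 ,  0.00496479,  0.0003339 ,
       -0.02089027]), 'tau': array([-3.18910897e-04, -4.40037417e+01, -1.76589525e+01,  6.33050082e-02,
        5.82530466e-02, -1.65989582e-04]), 'position': array([0.15418088, 0.60499262, 0.24656985]), 'tcp_rot': array([[-9.68969782e-01,  2.47177624e-01, -8.85765747e-04],
       [ 2.47178921e-01,  9.68967914e-01, -1.93957164e-03],
       [ 3.78859878e-04, -2.09832893e-03, -9.99997727e-01]]), 'force': array([ 0.20821344, -0.66638618,  0.1762464 ]), 'moment': array([-0.02834911,  0.00850491,  0.0222033 ]), 'grasp_force': 0.0, 'opening': 1.0014690515381048}
scene 57.338508408576295 278.90132150245614 214.5215403735694 [[0.465, -0.672, 0.576, 0.02], [-0.885, -0.347, 0.311, -0.286], [-0.009, -0.654, -0.756, 0.843], [0.0, 0.0, 0.0, 1.0]]
top 45.8000454925165 288.25838007610685 212.65574019597952 [[0.005, -0.991, 0.134, 0.432], [-1.0, -0.001, 0.027, -0.013], [-0.027, -0.134, -0.991, 1.317], [0.0, 0.0, 0.0, 1.0]]
```

View pics/scene0.png

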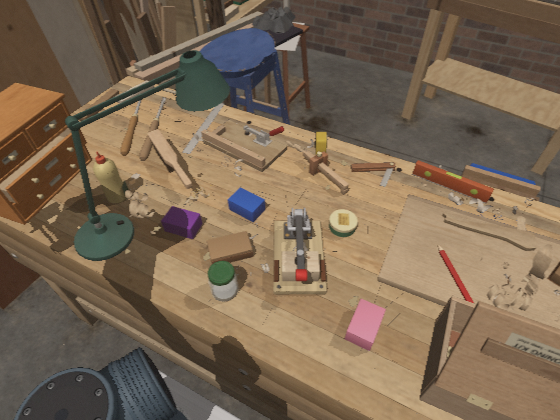

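View pics/top0.png

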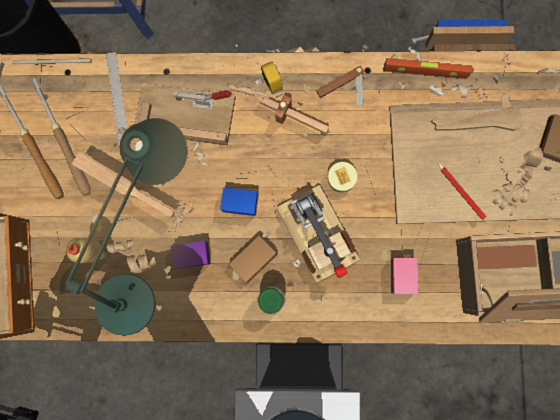

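The scene view shows the fixture at about (300,255), its red knob at (302,275), the jar at (222,280), the sanding block at (230,247) and the tin at (343,222). In the top view the fixture is at (318,232) and the knob at (340,270). The only pale block is under this arm. The other red-handled clamp, at top (205,97), has no matching block, and the blue, purple and pink blocks are look-alikes. I'll confirm with one enlarged crop.

```bash
python3 - <<'E'
import cv2,pickle,numpy as np
d=pickle.load(open("d0.pkl","rb"))
a=d["top"]["image"][170:320,225:375,::-1];b=d["scene"]["image"][195:305,200:365,::-1]
a=cv2.resize(a,(400,400),interpolation=cv2.INTER_CUBIC)
b=cv2.resize(b,(400,267),interpolation=cv2.INTER_CUBIC)
b=cv2.copyMakeBorder(b,0,133,0,0,cv2.BORDER_CONSTANT)
cv2.imwrite("pics/crop0.png",np.hstack([a,b]))
E
```

```text
(no output)
```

View pics/crop0.png

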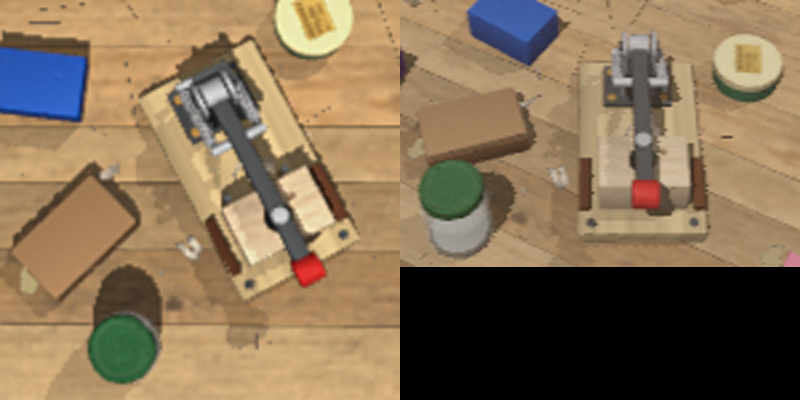

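The crop shows the pale block between the dark stops under the grey arm, with the knob at crop (308,270). The base-plate corners are at (139,95), (250,38), (358,240) and (247,298).

```bash
cat > h.py <<'E'
import numpy as np,cv2,pickle
from scipy.spatial.transform import Rotation as R
from scipy.optimize import least_squares
def ray(c,px,T=None):
    T=c["world_from_camera"] if T is None else T
    f=c["image"].shape[0]/2/np.tan(np.radians(c["vertical_fov"])/2)
    d=T[:3,:3]@np.array([(px[0]-c["cx"])/f,(px[1]-c["cy"])/f,1.]);return T[:3,3],d
def onz(c,px,z,T=None):
    o,d=ray(c,px,T);return o+d*(z-o[2])/d[2]
def proj(c,P,T=None):
    T=c["world_from_camera"] if T is None else T
    f=c["image"].shape[0]/2/np.tan(np.radians(c["vertical_fov"])/2)
    q=(np.asarray(P)-T[:3,3])@T[:3,:3];return q[...,:2]/q[...,2:]*f+[c["cx"],c["cy"]]
def tri(rays):
    A=sum(np.eye(3)-np.outer(d,d)/(d@d) for o,d in rays);b=sum((np.eye(3)-np.outer(d,d)/(d@d))@o for o,d in rays)
    return np.linalg.solve(A,b)
def blob(img,cond):
    m=cond(img.astype(int)).astype(np.uint8);n,l,s,c=cv2.connectedComponentsWithStats(m);return s,c
E
python3 - <<'E'
from h import *
d=pickle.load(open("d0.pkl","rb"));c=d["top"];sc=d["scene"]
s=400/150
px=[np.array(p)/s+[225,170]-.5*(1-1/s) for p in [(139,95),(250,38),(358,240),(247,298)]]
W=np.array([onz(c,p,.018) for p in px]);print(W.round(4))
# also scene
s2=400/165
ps=[np.array(p)/s2+[200,195] for p in [(581-400,62),(690-400,62),(707-400,234),(580-400,235)]]
Ws=np.array([onz(sc,p,.018) for p in ps]);print(Ws.round(4))
F=np.array([[.17,.065],[.17,-.065],[-.055,-.065],[-.055,.065]])
for WW in (W,Ws):
    r=least_squares(lambda p:((np.array([[np.cos(p[2]),-np.sin(p[2])],[np.sin(p[2]),np.cos(p[2])]])@F.T).T+p[:2]-WW[:,:2]).ravel(),[.4,-.05,.5])
    print(r.x,np.degrees(r.x[2]),r.fun.round(4))
red=lambda i:(i[...,0]>150)&(i[...,1]<60)&(i[...,2]<60)
rays=[]
for n,roi in (("top",(300,370,250,300)),("scene",(280,325,255,295))):
    im=d[n]["image"].copy();m=np.zeros(im.shape[:2],bool);x0,x1,y0,y1=roi;m[y0:y1,x0:x1]=1
    ys,xs=np.nonzero(red(im.astype(int))&m);p=(xs.mean(),ys.mean());print(n,p,len(xs),onz(d[n],p,.095).round(4));rays.append(ray(d[n],p))
print(tri(rays).round(4))
# bystanders
print('tin',onz(c,(342.5,177),.034).round(3),'jar',onz(c,(271,300.5),.084).round(3),'sand',onz(c,(253,257),.031).round(3))
E
```

```text
[[ 0.6272  0.0536  0.018 ]
 [ 0.6846 -0.0565  0.018 ]
 [ 0.4848 -0.1608  0.018 ]
 [ 0.4284 -0.0527  0.018 ]]
[[ 0.623   0.0529  0.018 ]
 [ 0.6808 -0.0589  0.018 ]
 [ 0.4834 -0.1643  0.018 ]
 [ 0.424  -0.0525  0.018 ]]
[ 0.50537399 -0.08090523  0.48455614] 27.763021677414706 [-0.0017  0.0022  0.0014 -0.0027  0.0022 -0.0033 -0.0019  0.0037]
[ 0.50197075 -0.08260717  0.48709839] 27.908681813560285 [-0.0012  0.0015  0.0019 -0.0016  0.0004 -0.0015 -0.0011  0.0015]
top (np.float64(340.52272727272725), np.float64(271.15909090909093)) 88 [ 0.4537 -0.1069  0.095 ]
scene (np.float64(301.1111111111111), np.float64(274.2888888888889)) 45 [ 0.4541 -0.107   0.095 ]
[ 0.4537 -0.107   0.0954]
tin [ 0.7   -0.119  0.034] jar [0.382 0.063 0.084] sand [0.49  0.113 0.031]
```

```bash
cat >> h.py <<'E'
yaw=np.radians(27.85);N=np.array([.5035,-.0815,.018])
FR=np.array([[np.cos(yaw),-np.sin(yaw),0],[np.sin(yaw),np.cos(yaw),0],[0,0,1.]])
def w2f(P):  # fixture coords, z from bench
    return (np.asarray(P)-[N[0],N[1],0])@FR
def f2w(p): return FR@np.asarray(p,float)+[N[0],N[1],0]
def toolrot(kind,lean=0):
    # 'knob': tool x=fx ; 'block': tool x=fy, tool y=fx; lean deg about fixture x (body goes to -y for +)
    if kind=='knob': X=np.array([1,0,0.])
    else: X=np.array([0,1.,0])
    Z=np.array([0,0,-1.]);M=np.stack([X,np.cross(Z,X),Z],1)
    return FR@R.from_euler('x',lean,degrees=True).as_matrix()@M
def goal(grasp_f,Rt,s,ref=None):
    "grasp point in fixture coords -> normalised shift/turn from pose ref (default measured)"
    P,Q=(s["position"],s["tcp_rot"]) if ref is None else ref
    tcp=f2w(grasp_f)-.006*Rt[:,2]
    sh=Q.T@(tcp-P)/.3; tu=np.degrees(R.from_matrix(Q.T@Rt).as_rotvec())/45
    return sh.round(3),tu.round(3),tcp.round(4)
E
python3 - <<'E'
from h import *
d=pickle.load(open("d0.pkl","rb"));c=d["top"];s=d["scene"]
for n,a,b in (("elbow",(74,122),(75,285)),("base",(104,237),(121,303)),("head",(203,78),(147,148))):
    print(n,tri([ray(s,a),ray(c,b)]).round(3))
for n,p,z in (("pinkTL",(393,258),.04),("pinkTR",(417,258),.04),("pinkBL",(393,293),.04),("boardcorner",(398,222),.01),("toolbox",(460,240),.05)):
    w=onz(c,p,z);print(n,w.round(3),w2f(w).round(3))
for n,w in (("tin",(.7,-.119,0)),("jar",(.382,.063,0)),("sand",(.49,.113,0)),("knob",(.4537,-.107,.0954))): print(n,w2f(w).round(3))
from rig import read_state
st=read_state()
# waypoint deltas from start, world
for w in ((.25,.34,.25),(.40,.10,.25),(.4545,-.107,.2)):
    print((st["tcp_rot"].T@(np.array(w)-st["position"])/.3).round(3))
E
```

```text
elbow [0.421 0.425 0.356]
base [ 0.37   0.466 -0.013]
head [0.697 0.293 0.352]
pinkTL [ 0.488 -0.245  0.04 ] [-0.09  -0.137  0.04 ]
pinkTR [ 0.489 -0.305  0.04 ] [-0.118 -0.191  0.04 ]
pinkBL [ 0.4   -0.243  0.04 ] [-0.166 -0.094  0.04 ]
boardcorner [ 0.584 -0.265  0.01 ] [-0.015 -0.2    0.01 ]
toolbox [ 0.534 -0.413  0.05 ] [-0.128 -0.307  0.05 ]
tin [ 0.156 -0.125  0.   ]
jar [-0.04   0.185  0.   ]
sand [0.079 0.178 0.   ]
knob [-0.056  0.001  0.095]
[-0.528 -0.777 -0.01 ]
[-1.21  -1.429 -0.009]
[-1.557 -2.052  0.159]
```

Request:
step_arm(
  steps=[
    [-0.53, -0.78, 0, 0, 0, 1, -1],
    [-0.53, -0.78, 0, 0, 0, 1, -1],
    [-0.53, -0.78, 0, 0, 0, 1, -1],
    [-0.53, -0.78, 0, 0, 0, 1, -1],
    [-0.53, -0.78, 0, 0, 0, 1, -1],
    [-0.53, -0.78, 0, 0, 0, 1, -1],
    [-0.53, -0.78, 0, 0, 0, 1, -1],
    [-0.53, -0.78, 0, 0, 0, 1, -1],
  ],
)

```text
time_s: 0.77
position: [0.2508, 0.3346, 0.2471]
tcp_rot: [[-0.505, 0.863, -0.002], [0.863, 0.505, -0.004], [-0.003, -0.004, -1.0]]
force: [-0.2, 0.6, 0.5]
opening: 1.001
grasp_force: 0.0
```

```bash
python3 - <<'E'
from h import *
from rig import read_state
st=read_state();print(st["joint_positions"].round(1),st["position"],st["tcp_rot"].round(3).tolist(),st["force"].round(1))
print((st["tcp_rot"].T@(np.array((.40,.10,.25))-st["position"])/.3).round(3))
E
```

```text
[ 3.780e+01  1.440e+01  1.101e+02 -1.000e-01  5.570e+01  7.600e+00] [0.25076428 0.33458399 0.24707182] [[-0.505, 0.863, -0.002], [0.863, 0.505, -0.004], [-0.003, -0.004, -1.0]] [-0.2  0.6  0.5]
[-0.926  0.034 -0.008]
```

Request:
step_arm(
  steps=[
    [-0.93, 0.03, 0, 0, 0, 1, -1],
    [-0.93, 0.03, 0, 0, 0, 1, -1],
    [-0.93, 0.03, 0, 0, 0, 1, -1],
    [-0.93, 0.03, 0, 0, 0, 1, -1],
    [-0.93, 0.03, 0, 0, 0, 1, -1],
    [-0.93, 0.03, 0, 0, 0, 1, -1],
    [-0.93, 0.03, 0, 0, 0, 1, -1],
    [-0.93, 0.03, 0, 0, 0, 1, -1],
  ],
)

```text
time_s: 1.43
position: [0.4056, 0.1006, 0.2479]
tcp_rot: [[0.253, 0.967, 0.005], [0.967, -0.253, -0.001], [-0.0, 0.005, -1.0]]
force: [-0.3, 0.9, 0.5]
opening: 1.002
grasp_force: 0.0
```

```bash
python3 - <<'E'
from h import *
from rig import read_state
st=read_state();print(st["joint_positions"].round(1))
print(goal((-.056,0,.19),toolrot('knob'),st))
E
```

```text
[-1.400e+00  1.410e+01  1.104e+02 -1.000e-01  5.520e+01  1.330e+01]
(array([-0.631,  0.331,  0.175]), array([ 0.006, -0.003,  1.055]), array([ 0.454 , -0.1077,  0.196 ]))
```

Request:
step_arm(
  steps=[
    [-0.63, 0.33, 0.17, 0, 0, 1, -1],
    [-0.63, 0.33, 0.17, 0, 0, 1, -1],
    [-0.63, 0.33, 0.17, 0, 0, 1, -1],
    [-0.63, 0.33, 0.17, 0, 0, 1, -1],
    [-0.63, 0.33, 0.17, 0, 0, 1, -1],
    [-0.63, 0.33, 0.17, 0, 0, 1, -1],
    [-0.63, 0.33, 0.17, 0, 0, 1, -1],
    [-0.63, 0.33, 0.17, 0, 0, 1, -1],
  ],
)

```text
time_s: 2.1
position: [0.4502, -0.1036, 0.1959]
tcp_rot: [[0.861, 0.509, -0.001], [0.509, -0.861, 0.001], [-0.0, -0.001, -1.0]]
force: [0.4, 0.2, -0.7]
opening: 0.998
grasp_force: 0.0
```

```bash
python3 - <<'E'
from h import *
from rig import read_state,capture
st=read_state();c=capture("wrist");print(c["vertical_fov"],c["cx"],c["cy"],c["T_tool_cam"].round(3).tolist())
T=np.eye(4);T[:3,:3]=st["tcp_rot"];T[:3,3]=st["position"];c["world_from_camera"]=T@c["T_tool_cam"]
cv2.imwrite("pics/w1.png",c["image"][:,:,::-1]);pickle.dump((st,c),open("w1.pkl","wb"))
i=c["image"].astype(int);s,cc=blob(c["image"],lambda i:(i[...,0]>120)&(i[...,1]<60)&(i[...,2]<60))
for k in np.argsort(-s[1:,4])[:2]+1: print(s[k],cc[k],w2f(onz(c,cc[k],.09)).round(4))
print(goal((-.056,0,.09),toolrot('knob'),st),st["joint_positions"].round(1))
E
```

```text
58.18442148890045 281.6317244153822 209.2742414600188 [[-0.001, -0.969, -0.248, 0.068], [1.0, -0.0, -0.002, -0.0], [0.001, -0.248, 0.969, -0.137], [0.0, 0.0, 0.0, 1.0]]
[270 198  38  24 419] [289.37947494 205.57756563] [-0.049   0.0014  0.09  ]
[269 228  24   7  39] [277.30769231 232.38461538] [-0.0679  0.0086  0.09  ]
(array([0.004, 0.018, 0.333]), array([-0.002,  0.001,  0.061]), array([ 0.454 , -0.1077,  0.096 ])) [-26.9  22.5 108.    0.   49.6  32.5]
```

View pics/w1.png

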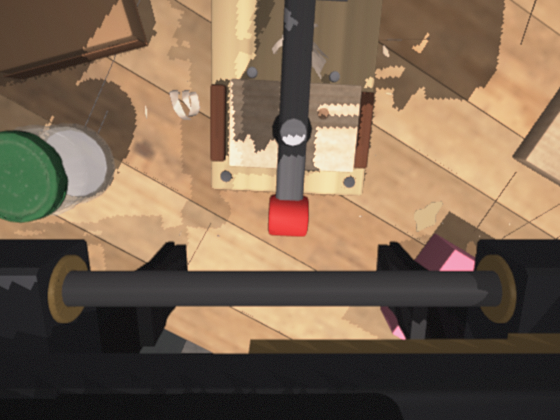

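The wrist view shows the knob at (289,216), centred between the fingers and clear of the block, so I'll descend and pinch it.

Request:
step_arm(
  steps=[
    [0, 0.01, 0.1, 0, 0, 0.06, -1],
    [0, 0.01, 0.2, 0, 0, 0.06, -1],
    [0, 0.01, 0.28, 0, 0, 0.06, -1],
    [0, 0.01, 0.33, 0, 0, 0.06, -1],
    [0, 0.01, 0.33, 0, 0, 0.06, -0.2],
    [0, 0.01, 0.33, 0, 0, 0.06, 0.3],
    [0, 0.01, 0.33, 0, 0, 0.06, 0.6],
    [0, 0.01, 0.33, 0, 0, 0.06, 0.8],
  ],
)

```text
time_s: 2.82
position: [0.4524, -0.1059, 0.0988]
tcp_rot: [[0.882, 0.47, 0.002], [0.47, -0.882, -0.001], [0.002, 0.002, -1.0]]
force: [0.5, -0.3, 0.4]
opening: 0.778
grasp_force: 0.0
```

Request:
step_arm(
  steps=[
    [0, 0, 0, 0, 0, 0, 1],
    [0, 0, 0, 0, 0, 0, 1],
    [0, 0, 0, 0, 0, 0, 1],
    [0, 0, 0, 0, 0, 0, 1],
    [0, 0, 0, 0, 0, 0, 1],
    [0, 0, 0, 0, 0, 0, 1],
  ],
)

```text
time_s: 3.32
position: [0.4516, -0.106, 0.0976]
tcp_rot: [[0.883, 0.469, 0.0], [0.469, -0.883, -0.0], [0.0, 0.0, -1.0]]
force: [0.4, -0.1, 0.1]
opening: 0.324
grasp_force: 0.0
```

```bash
python3 - <<'E'
from h import *
from rig import read_state
st=read_state();g=w2f(st["position"]+.006*st["tcp_rot"][:,2]);print(g.round(4),st["opening"]*87,st["grasp_force"],st["tcp_rot"].round(3).tolist())
th0=np.arctan2(g[2]-.09,.13-g[0]);r=np.hypot(g[2]-.09,.13-g[0]);print(th0,r)
# path relative to tool (x=fx approx, z=down)
for t in np.arange(.1,1.5,.1):
    dx=r*(np.cos(th0)-np.cos(th0+t));dz=r*(np.sin(th0+t)-np.sin(th0));print(round(t,2),(dx/.3).round(3),(-dz/.3).round(3))
E
```

```text
[-0.0574  0.0026  0.0916] 28.15837296368768 0.0 [[0.883, 0.469, 0.0], [0.469, -0.883, -0.0], [0.0, 0.0, -1.0]]
0.00879711740043704 0.18738183963146268
0.1 0.004 -0.062
0.2 0.014 -0.124
0.3 0.03 -0.184
0.4 0.051 -0.243
0.5 0.079 -0.299
0.6 0.112 -0.352
0.7 0.15 -0.401
0.8 0.193 -0.446
0.9 0.241 -0.487
1.0 0.292 -0.523
1.1 0.346 -0.554
1.2 0.403 -0.579
1.3 0.463 -0.598
1.4 0.524 -0.611
```

Request:
step_arm(
  steps=[
    [0, 0, 0, 0, 0, 0, 1],
    [0, 0, 0, 0, 0, 0, 1],
    [0, 0, 0, 0, 0, 0, 1],
  ],
)

```text
time_s: 3.57
position: [0.4522, -0.1069, 0.0976]
tcp_rot: [[0.883, 0.469, 0.001], [0.469, -0.883, -0.001], [0.001, 0.002, -1.0]]
force: [-0.1, -5.1, -0.6]
opening: 0.295
grasp_force: 30.0
```

Request:
step_arm(
  steps=[
    [0.004, 0, -0.06, 0, 0, 0, 1],
    [0.014, 0, -0.124, 0, 0, 0, 1],
    [0.03, 0, -0.184, 0, 0, 0, 1],
    [0.051, 0, -0.243, 0, 0, 0, 1],
  ],
)

```text
time_s: 3.9
position: [0.4649, -0.1002, 0.1702]
tcp_rot: [[0.883, 0.47, -0.001], [0.47, -0.883, -0.002], [-0.002, 0.001, -1.0]]
force: [3.9, -7.2, -11.9]
opening: 0.298
grasp_force: 30.0
```

Request:
step_arm(
  steps=[
    [0.028, 0, -0.056, 0, 0, 0, 1],
    [0.061, 0, -0.109, 0, 0, 0, 1],
    [0.099, 0, -0.158, 0, 0, 0, 1],
    [0.142, 0, -0.203, 0, 0, 0, 1],
    [0.19, 0, -0.244, 0, 0, 0, 1],
    [0.241, 0, -0.28, 0, 0, 0, 1],
    [0.295, 0, -0.311, 0, 0, 0, 1],
    [0.352, 0, -0.336, 0, 0, 0, 1],
  ],
)

```text
time_s: 4.57
position: [0.5576, -0.0512, 0.2716]
tcp_rot: [[0.883, 0.47, -0.003], [0.47, -0.883, -0.005], [-0.005, 0.003, -1.0]]
force: [0.0, -6.8, -2.4]
opening: 0.297
grasp_force: 30.0
```

Request:
step_arm(
  steps=[
    [0.06, 0, -0.019, 0, 0, 0, 1],
    [0.121, 0, -0.032, 0, 0, 0, 1],
    [0.121, 0, -0.032, 0, 0, 0, 1],
  ],
)

```text
time_s: 4.82
position: [0.594, -0.032, 0.2823]
tcp_rot: [[0.883, 0.47, 0.006], [0.47, -0.883, -0.001], [0.005, 0.004, -1.0]]
force: [3.5, -3.2, 6.3]
opening: 0.299
grasp_force: 30.0
```

Request:
step_arm(
  steps=[
    [0, 0, 0, 0, 0, 0, -1],
    [0, 0, 0, 0, 0, 0, -1],
    [0, 0, 0, 0, 0, 0, -1],
    [0, 0, 0, 0, 0, 0, -1],
    [0, 0, 0, 0, 0, 0, -1],
    [0, 0, 0, 0, 0, 0, -1],
  ],
)

```text
time_s: 5.32
position: [0.5895, -0.0321, 0.2804]
tcp_rot: [[0.883, 0.469, -0.002], [0.469, -0.883, 0.001], [-0.001, -0.001, -1.0]]
force: [0.3, 0.0, 0.1]
opening: 0.668
grasp_force: 0.0
```

Request:
step_arm(
  steps=[
    [-0.1, 0, -0.02, 0, 0, 0, -1],
    [-0.22, 0, -0.02, 0, 0, 0, -1],
    [-0.35, 0, -0.02, 0, 0, 0, -1],
    [-0.45, 0, -0.02, 0, 0, 0, -1],
    [-0.45, 0, -0.02, 0, 0, 0, -1],
  ],
)

```text
time_s: 5.73
position: [0.4657, -0.0961, 0.2864]
tcp_rot: [[0.884, 0.467, -0.006], [0.467, -0.884, 0.001], [-0.005, -0.004, -1.0]]
force: [-0.9, 0.5, 0.1]
opening: 0.979
grasp_force: 0.0
```

```bash
python3 - <<'E'
from h import *
from rig import read_state,capture
st=read_state();c=capture("wrist")
T=np.eye(4);T[:3,:3]=st["tcp_rot"];T[:3,3]=st["position"];c["world_from_camera"]=T@c["T_tool_cam"]
pickle.dump((st,c),open("w2.pkl","wb"));t=capture("top")
a=cv2.resize(t["image"][170:320,225:375],(240,240),interpolation=cv2.INTER_CUBIC);b=np.zeros((420,240,3),np.uint8);b[:240]=a
cv2.imwrite("pics/w2.png",np.hstack([c["image"],b])[:,:,::-1])
# predicted pixels of block top corners & stops
for n,p in (("blk",[(-.03,-.045,.063),(.03,-.045,.063),(.03,.045,.063),(-.03,.045,.063)]),("stopin",[(-.03,-.052,.028),(.03,-.052,.028),(.03,.052,.028),(-.03,.052,.028)]),("base",[(-.055,-.065,.018),(-.055,.065,.018)]),("pin",[(.04,-.032,.026),(.04,.032,.026)])):
    print(n,proj(c,np.array([f2w(q) for q in p])).round(0).tolist())
print(w2f(st["position"]).round(3),st["joint_positions"].round(1))
E
```

```text
blk [[335.0, 173.0], [337.0, 109.0], [240.0, 109.0], [241.0, 173.0]]
stopin [[337.0, 168.0], [339.0, 109.0], [237.0, 109.0], [238.0, 168.0]]
base [[347.0, 189.0], [228.0, 189.0]]
pin [[320.0, 99.0], [256.0, 99.0]]
[-0.04   0.005  0.286] [-25.1  15.9  99.9  -0.1  64.6  37.1]
```

View pics/w2.png

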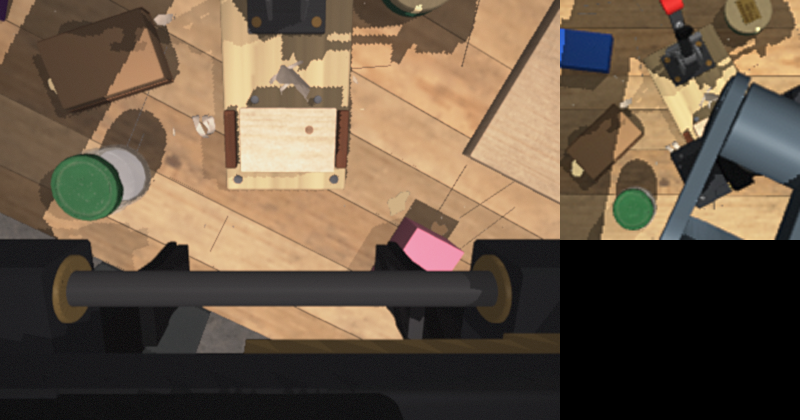

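The arm stands open and the block, knot up, is in the nest at (239–336, 108–172), matching the predicted pixels within 1–2 px. Next I'll turn for the block grasp.

```bash
python3 - <<'E'
from h import *
from rig import read_state
st=read_state();print(goal((-.01,.03,.25),toolrot('block',0),st))
E
```

```text
(array([ 0.086, -0.091,  0.104]), array([ 1.e-03, -1.e-03, -2.e+00]), array([ 0.4806, -0.0596,  0.256 ]))
```

Request:
step_arm(
  steps=[
    [0.09, -0.09, 0.1, 0, 0, -1, -1],
    [0.09, -0.09, 0.1, 0, 0, -1, -1],
    [0.09, -0.09, 0.1, 0, 0, -1, -1],
    [0.09, -0.09, 0.1, 0, 0, -1, -1],
    [0.09, -0.09, 0.1, 0, 0, -1, -1],
    [0.09, -0.09, 0.1, 0, 0, -1, -1],
    [0.09, -0.09, 0.1, 0, 0, -1, -1],
  ],
)

```text
time_s: 6.42
position: [0.4838, -0.0584, 0.2568]
tcp_rot: [[0.287, 0.958, 0.001], [0.958, -0.287, 0.0], [0.0, 0.001, -1.0]]
force: [-0.3, -0.7, 0.5]
opening: 1.0
grasp_force: 0.0
```

Request:
step_arm(
  steps=[
    [0, 0, 0, 0, 0, -1, -1],
    [0, 0, 0, 0, 0, -1, -1],
    [0, 0, 0, 0, 0, -1, -1],
    [0, 0, 0, 0, 0, -1, -1],
    [0, 0, 0, 0, 0, -1, -1],
    [0, 0, 0, 0, 0, -1, -1],
    [0, 0, 0, 0, 0, -1, -1],
  ],
)

```text
time_s: 7.0
position: [0.4838, -0.0585, 0.2568]
tcp_rot: [[-0.475, 0.88, 0.001], [0.88, 0.475, 0.0], [-0.001, 0.001, -1.0]]
force: [0.6, -0.4, -0.1]
opening: 0.997
grasp_force: 0.0
```

```bash
python3 - <<'E'
from h import *
from rig import read_state
st=read_state();print(st["joint_positions"].round(1),goal((0,.01,.14),toolrot('block',-35),st))
E
```

```text
[-20.1  18.9 100.8   0.   60.2 -48.4] (array([-0.053,  0.021,  0.373]), array([ 0.005, -0.777,  0.01 ]), array([ 0.4972, -0.0696,  0.1449]))
```

Request:
step_arm(
  steps=[
    [-0.05, 0.02, 0.37, 0, -0.78, 0.01, -1],
    [-0.05, 0.02, 0.37, 0, -0.78, 0.01, -1],
    [-0.05, 0.02, 0.37, 0, -0.78, 0.01, -1],
    [-0.05, 0.02, 0.37, 0, -0.78, 0.01, -1],
    [-0.05, 0.02, 0.37, 0, -0.78, 0.01, -1],
    [-0.05, 0.02, 0.37, 0, -0.78, 0.01, -1],
    [-0.05, 0.02, 0.37, 0, -0.78, 0.01, -1],
  ],
)

```text
time_s: 7.58
position: [0.4933, -0.0722, 0.1458]
tcp_rot: [[-0.393, 0.892, 0.222], [0.759, 0.451, -0.47], [-0.519, -0.016, -0.854]]
force: [-0.2, -1.2, 0.1]
opening: 1.001
grasp_force: 0.0
```

```bash
python3 - <<'E'
from h import *
from rig import read_state
st=read_state();print(st["joint_positions"].round(1),goal((0,.01,.045),toolrot('block',-35),st))
E
```

```text
[ -6.9  31.3 116.  -62.5  29.7  20.9] (array([0.167, 0.021, 0.272]), array([-0.03 , -0.083, -0.008]), array([ 0.4972, -0.0696,  0.0499]))
```

Request:
step_arm(
  steps=[
    [0.06, 0.02, 0.08, -0.03, -0.08, -0.01, -1],
    [0.1, 0.02, 0.16, -0.03, -0.08, -0.01, -1],
    [0.14, 0.02, 0.22, -0.03, -0.08, -0.01, -1],
    [0.167, 0.02, 0.272, -0.03, -0.08, -0.01, -1],
    [0.167, 0.02, 0.272, -0.03, -0.08, -0.01, -1],
    [0.167, 0.02, 0.272, -0.03, -0.08, -0.01, -1],
  ],
)

```text
time_s: 8.08
position: [0.5118, -0.0601, 0.066]
tcp_rot: [[-0.392, 0.891, 0.23], [0.736, 0.453, -0.502], [-0.552, -0.027, -0.833]]
force: [-0.0, 0.5, 0.7]
opening: 1.006
grasp_force: 0.0
```

```bash
python3 - <<'E'
from h import *
from rig import read_state
st=read_state();print(st["joint_positions"].round(1),goal((0,.01,.045),toolrot('block',-35),st),st["force"])
E
```

```text
[ -3.9  42.8 115.1 -81.9  29.4  44.8] (array([ 0.025, -0.056,  0.049]), array([-0.04 , -0.033,  0.003]), array([ 0.4972, -0.0696,  0.0499])) [-0.02803466  0.51029359  0.69841915]
```

Joint 4 hit its limit at 35° lean. I'll back off to a 20° lean, which gives +70° after tipping.

```bash
python3 - <<'E'
from h import *
from rig import read_state
st=read_state();print(goal((0,.01,.11),toolrot('block',-20),st))
E
```

```text
(array([-0.099, -0.062, -0.131]), array([-0.04 ,  0.3  , -0.002]), array([ 0.4979, -0.0708,  0.1156]))
```

Request:
step_arm(
  steps=[
    [-0.05, -0.03, -0.07, -0.02, 0.1, 0, -1],
    [-0.1, -0.06, -0.13, -0.04, 0.3, 0, -1],
    [-0.1, -0.06, -0.13, -0.04, 0.3, 0, -1],
    [-0.1, -0.06, -0.13, -0.04, 0.3, 0, -1],
    [-0.1, -0.06, -0.13, -0.04, 0.3, 0, -1],
  ],
)

```text
time_s: 8.5
position: [0.498, -0.0715, 0.1185]
tcp_rot: [[-0.436, 0.885, 0.162], [0.832, 0.465, -0.301], [-0.342, 0.004, -0.94]]
force: [-0.3, -0.9, -0.0]
opening: 1.002
grasp_force: 0.0
```

```bash
python3 - <<'E'
from h import *
from rig import read_state
st=read_state();print(st["joint_positions"].round(1),goal((0,.01,.046),toolrot('block',-20),st),st["force"])
E
```

```text
[-12.6  32.4 113.7 -37.3  25.2  -7.4] (array([ 0.078, -0.   ,  0.209]), array([ 0.004, -0.   , -0.004]), array([ 0.4979, -0.0708,  0.0516])) [-0.26771192 -0.85631131 -0.00744061]
```

Request:
step_arm(
  steps=[
    [0.03, 0, 0.08, 0, 0, 0, -1],
    [0.055, 0, 0.15, 0, 0, 0, -1],
    [0.078, 0, 0.209, 0, 0, 0, -1],
    [0.078, 0, 0.209, 0, 0, 0, -0.3],
    [0.078, 0, 0.209, 0, 0, 0, 0.2],
    [0.078, 0, 0.209, 0, 0, 0, 0.2],
    [0.078, 0, 0.209, 0, 0, 0, 0.5],
  ],
)

```text
time_s: 9.08
position: [0.4981, -0.071, 0.0511]
tcp_rot: [[-0.436, 0.885, 0.162], [0.832, 0.465, -0.303], [-0.344, 0.003, -0.939]]
force: [0.3, 0.7, -0.1]
opening: 0.779
grasp_force: 0.3
```

```bash
python3 - <<'E'
from h import *
from rig import read_state
st=read_state();print(st["joint_positions"].round(1),goal((0,.01,.046),toolrot('block',-20),st),st["force"])
E
```

```text
[-12.4  40.9 115.2 -56.   18.4  12.8] (array([ 0.   , -0.   , -0.002]), array([ 0.002,  0.002, -0.004]), array([ 0.4979, -0.0708,  0.0516])) [ 0.31007724  0.65180019 -0.07000546]
```

Request:
step_arm(
  steps=[
    [0, 0, 0, 0, 0, 0, 1],
    [0, 0, 0, 0, 0, 0, 1],
    [0, 0, 0, 0, 0, 0, 1],
    [0, 0, 0, 0, 0, 0, 1],
  ],
)

```text
time_s: 9.42
position: [0.4985, -0.0709, 0.051]
tcp_rot: [[-0.436, 0.885, 0.163], [0.832, 0.465, -0.303], [-0.344, 0.003, -0.939]]
force: [0.2, 1.9, 6.2]
opening: 0.685
grasp_force: 30.0
```

Request:
step_arm(
  steps=[
    [-0.01, 0, -0.03, 0, 0, 0, 1],
    [-0.04, 0, -0.1, 0, 0, 0, 1],
    [-0.08, 0, -0.2, 0, 0, 0, 1],
    [-0.12, 0, -0.3, 0, 0, 0, 1],
    [-0.14, 0, -0.38, 0, 0, 0, 1],
    [-0.14, 0, -0.38, 0, 0, 0, 1],
  ],
)

```text
time_s: 9.92
position: [0.4996, -0.0715, 0.1759]
tcp_rot: [[-0.434, 0.885, 0.168], [0.831, 0.465, -0.304], [-0.347, 0.008, -0.938]]
force: [0.4, 0.3, -0.5]
opening: 0.688
grasp_force: 30.0
```

```bash
python3 - <<'E'
from h import *
from rig import read_state
st=read_state();print(st["joint_positions"].round(1))
for a in (10,25,70): print(a,goal((.02,-.13,.17),toolrot('block',a),st))
E
```

```text
[-12.4  25.8 111.3 -29.   32.5 -16.8]
10 (array([-0.443,  0.064,  0.164]), array([ 0.01 ,  0.674, -0.004]), array([ 0.5824, -0.188 ,  0.1759]))
25 (array([-0.447,  0.064,  0.168]), array([ 0.01 ,  1.007, -0.003]), array([ 0.5831, -0.1893,  0.1754]))
70 (array([-0.453,  0.064,  0.182]), array([1.100e-02, 2.007e+00, 1.000e-03]), array([ 0.5845, -0.1921,  0.1721]))
```

Request:
step_arm(
  steps=[
    [-0.06, 0.01, 0.02, 0, 0.15, 0, 1],
    [-0.12, 0.02, 0.05, 0, 0.3, 0, 1],
    [-0.18, 0.03, 0.07, 0, 0.45, 0, 1],
    [-0.24, 0.04, 0.09, 0, 0.6, 0, 1],
    [-0.3, 0.05, 0.11, 0, 0.75, 0, 1],
    [-0.36, 0.055, 0.13, 0, 0.88, 0, 1],
    [-0.42, 0.06, 0.15, 0.01, 0.97, 0, 1],
    [-0.447, 0.064, 0.168, 0.01, 1, 0, 1],
  ],
)

```text
time_s: 10.58
position: [0.5825, -0.1946, 0.1674]
tcp_rot: [[-0.415, 0.887, -0.201], [0.805, 0.461, 0.372], [0.423, -0.008, -0.906]]
force: [0.7, -0.5, -1.2]
opening: 0.687
grasp_force: 30.0
```

```bash
python3 - <<'E'
from h import *
from rig import read_state
st=read_state();print(st["joint_positions"].round(1),st["opening"])
for a in (70,): print(a,goal((.02,-.13,.13),toolrot('block',a),st))
E
```

```text
[-34.1  43.1  74.4  11.3  85.1 -64.7] 0.6865847264418778
70 (array([-0.046,  0.011,  0.108]), array([-0.   ,  0.999, -0.014]), array([ 0.5845, -0.1921,  0.1321]))
```

Request:
step_arm(
  steps=[
    [-0.01, 0, 0.02, 0, 0.15, 0, 1],
    [-0.02, 0.01, 0.04, 0, 0.3, 0, 1],
    [-0.03, 0.01, 0.06, 0, 0.45, 0, 1],
    [-0.04, 0.01, 0.08, 0, 0.6, 0, 1],
    [-0.046, 0.01, 0.1, 0, 0.75, -0.01, 1],
    [-0.046, 0.01, 0.108, 0, 0.88, -0.014, 1],
    [-0.046, 0.01, 0.108, 0, 1, -0.014, 1],
    [-0.046, 0.01, 0.108, 0, 1, -0.014, 1],
  ],
)

```text
time_s: 11.25
position: [0.581, -0.1869, 0.1282]
tcp_rot: [[-0.152, 0.883, -0.444], [0.296, 0.47, 0.832], [0.943, -0.005, -0.333]]
force: [-0.4, 1.0, -1.9]
opening: 0.686
grasp_force: 30.0
```

```bash
python3 - <<'E'
from h import *
from rig import read_state,capture
st=read_state();print(st["joint_positions"].round(1),st["opening"],st["force"])
for z in (.065,.056): print(goal((.02,-.13,z),toolrot('block',70),st))
c=capture("scene");cv2.imwrite("pics/s3.png",c["image"][:,:,::-1])
E
```

```text
[-38.5  65.4  55.2  27.2 125.1 -65. ] 0.685501013505163 [-0.37583647  1.04650737 -1.90860465]
(array([-0.199,  0.003,  0.048]), array([-0.006, -0.012, -0.005]), array([ 0.5845, -0.1921,  0.0671]))
(array([-0.227,  0.003,  0.058]), array([-0.006, -0.012, -0.005]), array([ 0.5845, -0.1921,  0.0581]))
```

View pics/s3.png

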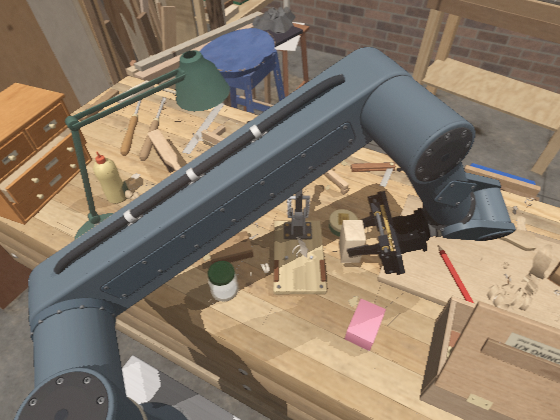

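The block (355,245) is held vertical with the bench beneath it clear, so I'll lower it.

Request:
step_arm(
  steps=[
    [-0.05, 0, 0.01, 0, -0.01, 0, 1],
    [-0.1, 0, 0.02, 0, -0.01, 0, 1],
    [-0.15, 0, 0.035, 0, -0.01, 0, 1],
    [-0.2, 0, 0.048, 0, -0.01, 0, 1],
    [-0.215, 0, 0.055, 0, -0.01, 0, 1],
    [-0.22, 0, 0.057, 0, -0.01, 0, 1],
    [-0.22, 0, 0.057, 0, -0.01, 0, 1],
  ],
)

```text
time_s: 11.88
position: [0.5857, -0.1924, 0.0659]
tcp_rot: [[-0.164, 0.882, -0.442], [0.307, 0.472, 0.827], [0.937, 0.0, -0.348]]
force: [0.4, -0.2, -1.8]
opening: 0.688
grasp_force: 30.0
```

```bash
python3 - <<'E'
from h import *
from rig import read_state
st=read_state();print(st["joint_positions"].round(1),st["opening"],st["force"])
print(w2f(st["position"]+.006*st["tcp_rot"][:,2]))
for z in (.056,): print(goal((.02,-.13,z),toolrot('block',70),st))
E
```

```text
[-38.6  70.2  52.8  25.9 122.1 -67. ] 0.6876658890785019 [ 0.42017006 -0.22079459 -1.82524889]
[ 0.02089675 -0.13080888  0.06382207]
(array([-0.024, -0.003,  0.012]), array([-0.006,  0.008,  0.003]), array([ 0.5845, -0.1921,  0.0581]))
```

Request:
step_arm(
  steps=[
    [-0.01, 0, 0.004, 0, 0, 0, 1],
    [-0.018, 0, 0.008, 0, 0, 0, 1],
    [-0.018, 0, 0.008, 0, 0, 0, 1],
  ],
)

```text
time_s: 12.13
position: [0.5859, -0.1924, 0.0606]
tcp_rot: [[-0.166, 0.882, -0.441], [0.308, 0.471, 0.826], [0.937, 0.001, -0.35]]
force: [-0.2, -0.4, -1.9]
opening: 0.691
grasp_force: 30.0
```

Request:
step_arm(
  steps=[
    [-0.005, 0, 0.002, 0, 0, 0, 1],
    [-0.01, 0, 0.004, 0, 0, 0, 1],
    [-0.01, 0, 0.004, 0, 0, 0, 1],
  ],
)

```text
time_s: 12.38
position: [0.586, -0.1924, 0.0582]
tcp_rot: [[-0.166, 0.882, -0.441], [0.307, 0.471, 0.827], [0.937, 0.001, -0.349]]
force: [0.2, -0.1, 2.1]
opening: 0.683
grasp_force: 30.0
```

Request:
step_arm(
  steps=[
    [-0.002, 0, 0.001, 0, 0, 0, 0.1],
    [-0.002, 0, 0.001, 0, 0, 0, -0.3],
    [-0.002, 0, 0.001, 0, 0, 0, -1],
    [-0.002, 0, 0.001, 0, 0, 0, -1],
    [-0.002, 0, 0.001, 0, 0, 0, -1],
    [-0.002, 0, 0.001, 0, 0, 0, -1],
  ],
)

```text
time_s: 12.88
position: [0.5855, -0.192, 0.0562]
tcp_rot: [[-0.165, 0.882, -0.442], [0.308, 0.471, 0.826], [0.937, 0.0, -0.349]]
force: [1.0, -0.4, 0.2]
opening: 0.906
grasp_force: 0.0
```

Request:
step_arm(
  steps=[
    [0, 0, -0.03, 0, 0, 0, -1],
    [0, 0, -0.08, 0, 0, 0, -1],
    [0, 0, -0.16, 0, 0, 0, -1],
    [0, 0, -0.25, 0, 0, 0, -1],
    [0.02, 0, -0.34, 0, 0, 0, -1],
    [0.1, 0, -0.38, 0, -0.1, 0, -1],
    [0.2, 0, -0.4, 0, -0.2, 0, -1],
    [0.3, 0, -0.4, 0, -0.3, 0, -1],
  ],
)

```text
time_s: 13.55
position: [0.6236, -0.2653, 0.1806]
tcp_rot: [[-0.263, 0.883, -0.389], [0.494, 0.47, 0.732], [0.829, -0.0, -0.56]]
force: [1.6, -0.4, 0.8]
opening: 1.001
grasp_force: 0.0
```

```bash
python3 - <<'E'
from h import *
from rig import read_state,capture
st=read_state();print(st["joint_positions"].round(1),st["opening"],st["force"])
print(w2f(st["position"]+.006*st["tcp_rot"][:,2]))
print(goal((.02,-.125,.22),toolrot('block',20),st))
c=capture("scene");t=capture("top");d={"scene":c,"top":t};pickle.dump(d,open("d4.pkl","wb"))
a=cv2.resize(c["image"][200:300,270:400],(520,400));b=cv2.resize(t["image"][150:290,290:388],(280,400))
cv2.imwrite("pics/s4.png",np.hstack([a,b])[:,:,::-1])
E
```

```text
[-40.   61.6  44.1  22.5 126.  -63.5] 1.001072317896315 [ 1.58217438 -0.40100886  0.82114674]
[ 0.02027418 -0.21362136  0.17727699]
(array([ 0.295, -0.   ,  0.169]), array([-0.002, -0.799,  0.003]), array([ 0.5805, -0.1845,  0.2256]))
```

View pics/s4.png

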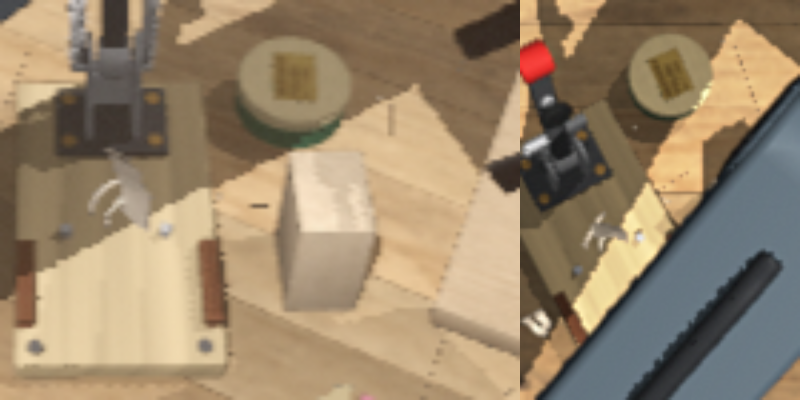

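The block stands upright beside the fixture at crop (330,230), let go. Now I'll go over the top and lean the other way for the regrip.

Request:
step_arm(
  steps=[
    [0.06, 0, 0, 0, -0.15, 0, -1],
    [0.12, 0, 0.02, 0, -0.3, 0, -1],
    [0.18, 0, 0.04, 0, -0.45, 0, -1],
    [0.24, 0, 0.08, 0, -0.6, 0, -1],
    [0.295, 0, 0.13, 0, -0.75, 0, -1],
    [0.295, 0, 0.169, 0, -0.8, 0, -1],
    [0.295, 0, 0.169, 0, -0.8, 0, -1],
  ],
)

```text
time_s: 14.23
position: [0.5785, -0.1785, 0.2296]
tcp_rot: [[-0.446, 0.88, -0.163], [0.826, 0.475, 0.303], [0.344, 0.0, -0.939]]
force: [-0.3, 0.6, -0.4]
opening: 1.001
grasp_force: 0.0
```

```bash
python3 - <<'E'
from h import *
from rig import read_state
st=read_state();print(st["joint_positions"].round(1))
print(goal((.021,-.12,.17),toolrot('block',-25),st))
E
```

```text
[-32.3  36.5  75.8   9.7  85.5 -63. ]
(array([-0.052,  0.   ,  0.173]), array([ 1.000e-03, -1.003e+00,  1.200e-02]), array([ 0.5769, -0.1755,  0.1754]))
```

Request:
step_arm(
  steps=[
    [0, 0, 0, 0, -0.15, 0, -1],
    [0, 0, 0.02, 0, -0.3, 0, -1],
    [-0.01, 0, 0.05, 0, -0.45, 0, -1],
    [-0.02, 0, 0.08, 0, -0.6, 0, -1],
    [-0.03, 0, 0.11, 0, -0.75, 0.01, -1],
    [-0.04, 0, 0.14, 0, -0.9, 0.01, -1],
    [-0.052, 0, 0.173, 0, -1, 0.01, -1],
    [-0.052, 0, 0.173, 0, -1, 0.01, -1],
  ],
)

```text
time_s: 14.9
position: [0.5757, -0.178, 0.1694]
tcp_rot: [[-0.427, 0.885, 0.188], [0.803, 0.466, -0.371], [-0.416, -0.007, -0.909]]
force: [-0.1, 0.3, -0.8]
opening: 0.997
grasp_force: 0.0
```

```bash
python3 - <<'E'
from h import *
from rig import read_state,capture
st=read_state();print(st["joint_positions"].round(1))
print(goal((.021,-.12,.056),toolrot('block',-25),st))
c=capture("wrist");T=np.eye(4);T[:3,:3]=st["tcp_rot"];T[:3,3]=st["position"];c["world_from_camera"]=T@c["T_tool_cam"]
im=c["image"].copy()
P=np.array([f2w((.021+a*.03,-.125+b*.0225,.09)) for a,b in ((-1,-1),(1,-1),(1,1),(-1,1))]);p=proj(c,P);print(p.round())
cv2.polylines(im,[p.round().astype(int)],True,(255,0,255),1);cv2.imwrite("pics/w5.png",im[:,:,::-1])
E
```

```text
[-20.2  31.6 101.4 -31.8  32.5 -23.2]
(array([0.155, 0.01 , 0.325]), array([-0.009, -0.009,  0.002]), array([ 0.5769, -0.1755,  0.0614]))
[[236. 216.]
 [335. 216.]
 [342. 151.]
 [230. 151.]]
```

View pics/w5.png

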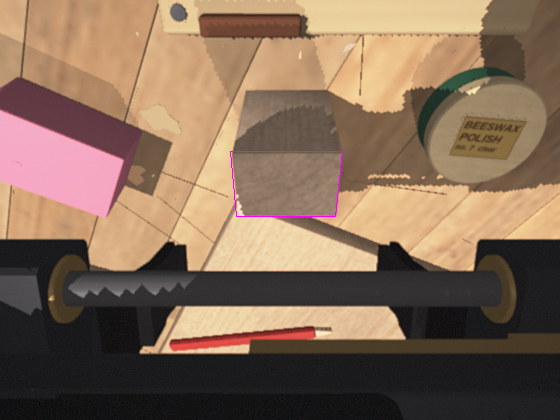

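The predicted top-face outline (230–342, 151–216) matches the block, so I'll descend and grip it.

Request:
step_arm(
  steps=[
    [0.05, 0.01, 0.1, 0, 0, 0, -1],
    [0.1, 0.01, 0.2, 0, 0, 0, -1],
    [0.135, 0.01, 0.28, 0, 0, 0, -1],
    [0.155, 0.01, 0.325, 0, 0, 0, -1],
    [0.155, 0.01, 0.325, 0, 0, 0, -1],
    [0.155, 0.01, 0.325, 0, 0, 0, 0],
    [0.155, 0.01, 0.325, 0, 0, 0, 0.3],
    [0.155, 0.01, 0.325, 0, 0, 0, 0.3],
  ],
)

```text
time_s: 15.62
position: [0.583, -0.1791, 0.0677]
tcp_rot: [[-0.419, 0.886, 0.199], [0.803, 0.464, -0.374], [-0.424, 0.003, -0.906]]
force: [0.9, -0.2, -0.1]
opening: 0.852
grasp_force: 0.0
```

Request:
step_arm(
  steps=[
    [0, 0, 0, 0, 0, 0, 0.5],
    [0, 0, 0, 0, 0, 0, 1],
    [0, 0, 0, 0, 0, 0, 1],
    [0, 0, 0, 0, 0, 0, 1],
    [0, 0, 0, 0, 0, 0, 1],
  ],
)

```text
time_s: 16.03
position: [0.5818, -0.1783, 0.0673]
tcp_rot: [[-0.421, 0.885, 0.198], [0.802, 0.465, -0.374], [-0.423, 0.001, -0.906]]
force: [-1.6, 0.1, 6.4]
opening: 0.686
grasp_force: 30.0
```

```bash
python3 - <<'E'
from h import *
from rig import read_state
st=read_state();print(st["joint_positions"].round(1),st["opening"],st["force"],st["grasp_force"])
print(w2f(st["position"]+.006*st["tcp_rot"][:,2]))
print((st["tcp_rot"].T@[0,0,.13/.3]).round(3))
print(np.degrees(np.arcsin(-(FR.T@st["tcp_rot"])[1,2])))
E
```

```text
[-20.   42.2 103.8 -49.   22.1  -3.6] 0.6860612451126246 [-1.62555938  0.09293882  6.39380858] 29.997942745685577
[ 0.02402966 -0.1246811   0.06181585]
[-0.183  0.001 -0.393]
25.04782720167388
```

Request:
step_arm(
  steps=[
    [-0.02, 0, -0.04, 0, 0, 0, 1],
    [-0.06, 0, -0.12, 0, 0, 0, 1],
    [-0.1, 0, -0.21, 0, 0, 0, 1],
    [-0.14, 0, -0.3, 0, 0, 0, 1],
    [-0.183, 0, -0.39, 0, 0, 0, 1],
    [-0.183, 0, -0.39, 0, 0, 0, 1],
  ],
)

```text
time_s: 16.53
position: [0.5851, -0.179, 0.2017]
tcp_rot: [[-0.417, 0.885, 0.208], [0.801, 0.466, -0.376], [-0.43, 0.01, -0.903]]
force: [1.9, -0.7, -1.0]
opening: 0.688
grasp_force: 30.0
```

```bash
python3 - <<'E'
from h import *
from rig import read_state
st=read_state();print(st["joint_positions"].round(1),st["opening"],st["force"],w2f(st["position"]))
print(goal((0,-.1,.19),toolrot('block',20),st))
E
```

```text
[-20.   29.   99.6 -29.3  35.3 -25.9] 0.6879654566004766 [ 1.91643609 -0.6604662  -1.01400206] [ 0.02659722 -0.12433854  0.2016706 ]
(array([ 0.075, -0.089, -0.014]), array([ 0.013,  1.01 , -0.002]), array([ 0.5512, -0.1717,  0.1956]))
```

Request:
step_arm(
  steps=[
    [0.01, -0.01, 0, 0, 0.15, 0, 1],
    [0.02, -0.02, 0, 0, 0.3, 0, 1],
    [0.03, -0.04, 0, 0, 0.45, 0, 1],
    [0.04, -0.05, 0, 0, 0.6, 0, 1],
    [0.05, -0.07, -0.01, 0, 0.75, 0, 1],
    [0.06, -0.08, -0.01, 0, 0.9, 0, 1],
    [0.075, -0.089, -0.014, 0.013, 1, 0, 1],
    [0.075, -0.089, -0.014, 0.013, 1, 0, 1],
  ],
)

```text
time_s: 17.2
position: [0.5475, -0.1733, 0.1871]
tcp_rot: [[-0.43, 0.887, -0.168], [0.834, 0.462, 0.302], [0.345, -0.011, -0.938]]
force: [0.8, -0.6, -2.5]
opening: 0.687
grasp_force: 30.0
```

```bash
python3 - <<'E'
from h import *
from rig import read_state
st=read_state();print(st["joint_positions"].round(1),st["opening"],w2f(st["position"]))
print(goal((0,-.017,.14),toolrot('block',65),st))
E
```

```text
[-33.3  37.1  82.5   9.4  78.6 -64. ] 0.6865183788471056 [-0.00392377 -0.10169737  0.18710867]
(array([0.197, 0.013, 0.231]), array([-0.005,  0.996, -0.016]), array([ 0.514 , -0.1013,  0.1425]))
```

Request:
step_arm(
  steps=[
    [0.02, 0, 0.02, 0, 0.15, 0, 1],
    [0.04, 0, 0.05, 0, 0.3, 0, 1],
    [0.07, 0, 0.09, 0, 0.45, 0, 1],
    [0.1, 0.01, 0.13, 0, 0.6, -0.01, 1],
    [0.14, 0.01, 0.17, 0, 0.75, -0.01, 1],
    [0.17, 0.01, 0.2, 0, 0.9, -0.016, 1],
    [0.197, 0.013, 0.231, 0, 1, -0.016, 1],
    [0.197, 0.013, 0.231, 0, 1, -0.016, 1],
  ],
)

```text
time_s: 17.87
position: [0.5119, -0.0971, 0.1403]
tcp_rot: [[-0.191, 0.881, -0.432], [0.369, 0.473, 0.8], [0.909, -0.006, -0.416]]
force: [-0.4, -0.1, -1.3]
opening: 0.684
grasp_force: 30.0
```

Request:
step_arm(
  steps=[
    [0, 0, 0, 0, 0, 0, 1],
    [0, 0, 0, 0, 0, 0, 1],
  ],
)

```text
time_s: 18.03
position: [0.5143, -0.0991, 0.1449]
tcp_rot: [[-0.201, 0.881, -0.428], [0.375, 0.473, 0.797], [0.905, -0.0, -0.425]]
force: [0.1, 0.4, -1.0]
opening: 0.688
grasp_force: 30.0
```

```bash
python3 - <<'E'
from h import *
from rig import read_state,capture
st=read_state();print(st["joint_positions"].round(1),st["opening"],w2f(st["position"]+.006*st["tcp_rot"][:,2]),st["force"])
print(goal((0,-.017,.06),toolrot('block',65),st))
c=capture("scene");t=capture("top");pickle.dump({"scene":c,"top":t},open("d6.pkl","wb"))
a=cv2.resize(c["image"][190:300,240:390],(546,400));b=cv2.resize(t["image"][190:290,290:353],(252,400))
cv2.imwrite("pics/s6.png",np.hstack([a,b])[:,:,::-1])
E
```

```text
[-35.9  55.4  75.9  24.7 109.4 -69.7] 0.6878108998592737 [ 0.00129862 -0.01521202  0.14238913] [ 0.07502555  0.41398116 -1.03672173]
(array([-0.251, -0.004,  0.111]), array([-0.008,  0.003,  0.003]), array([ 0.514 , -0.1013,  0.0625]))
```

View pics/s6.png

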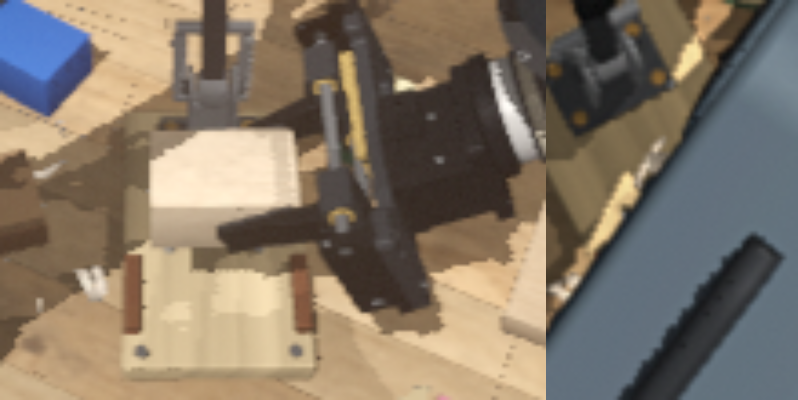

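The knot face is down and the block is held level over the nest. Its top-face corners in the crop are about (150,205), (300,208), (293,130) and (150,130). I'll check its y offset from these.

```bash
python3 - <<'E'
from h import *
c=pickle.load(open("d6.pkl","rb"))["scene"];s=3.64
for p in ((150,205),(300,208),(293,130),(150,130)):
    print(w2f(onz(c,(240+p[0]/s,190+p[1]/s),.165)).round(4))
print("base bottom corners",[w2f(onz(c,(240+p[0]/s,190+p[1]/s),.018)).round(4) for p in ((121,372),(315,367))])
print("stop inner front",[w2f(onz(c,(240+p[0]/s,190+p[1]/s),.028)).round(4) for p in ((142,330),(293,325))])
E
```

```text
[-0.0281  0.0452  0.165 ]
[-0.0311 -0.0443  0.165 ]
[ 0.029  -0.0445  0.165 ]
[0.0298 0.0448 0.165 ]
base bottom corners [array([-0.0574,  0.0653,  0.018 ]), array([-0.0546, -0.0637,  0.018 ])]
stop inner front [array([-0.0315,  0.0512,  0.028 ]), array([-0.0283, -0.0503,  0.028 ])]
```

Request:
step_arm(
  steps=[
    [-0.08, 0, 0.037, 0, 0, 0, 1],
    [-0.15, 0, 0.07, 0, 0, 0, 1],
    [-0.21, 0, 0.098, 0, 0, 0, 1],
    [-0.247, 0, 0.116, 0, 0, 0, 1],
    [-0.247, 0, 0.116, 0, 0, 0, 1],
    [-0.247, 0, 0.116, 0, 0, 0, 1],
  ],
)

```text
time_s: 18.63
position: [0.514, -0.0991, 0.0635]
tcp_rot: [[-0.199, 0.881, -0.428], [0.372, 0.472, 0.799], [0.907, -0.0, -0.422]]
force: [0.3, 0.7, -0.6]
opening: 0.69
grasp_force: 30.0
```

```bash
python3 - <<'E'
from h import *
from rig import read_state
st=read_state();print(st["joint_positions"].round(1),st["opening"],w2f(st["position"]+.006*st["tcp_rot"][:,2]),st["force"])
g=w2f(st["position"]+.006*st["tcp_rot"][:,2])
print(goal((.0005,-.0155,.044),toolrot('block',65),st))
E
```

```text
[-36.   62.4  74.9  24.  104.1 -72.2] 0.6901591659349164 [ 0.00102423 -0.01505669  0.06094102] [ 0.27420733  0.71819422 -0.62995183]
(array([-0.052, -0.002,  0.023]), array([-0.007, -0.001,  0.003]), array([ 0.5137, -0.0998,  0.0465]))
```

Request:
step_arm(
  steps=[
    [-0.02, 0, 0.01, 0, 0, 0, 1],
    [-0.04, 0, 0.018, 0, 0, 0, 1],
    [-0.05, 0, 0.023, 0, 0, 0, 1],
    [-0.05, 0, 0.023, 0, 0, 0, 1],
  ],
)

```text
time_s: 18.97
position: [0.5136, -0.0991, 0.0458]
tcp_rot: [[-0.198, 0.881, -0.429], [0.372, 0.472, 0.799], [0.907, -0.001, -0.422]]
force: [-0.1, 0.4, -0.9]
opening: 0.684
grasp_force: 30.0
```

Request:
step_arm(
  steps=[
    [-0.005, 0, 0.002, 0, 0, 0, 1],
    [-0.01, 0, 0.004, 0, 0, 0, 1],
    [-0.01, 0, 0.004, 0, 0, 0, 1],
  ],
)

```text
time_s: 19.22
position: [0.5139, -0.0993, 0.0448]
tcp_rot: [[-0.198, 0.881, -0.429], [0.369, 0.472, 0.8], [0.908, 0.0, -0.419]]
force: [0.6, -1.0, 4.0]
opening: 0.689
grasp_force: 30.0
```

Request:
step_arm(
  steps=[
    [0, 0, 0, 0, 0, 0, 0.2],
    [0, 0, 0, 0, 0, 0, -0.2],
    [0, 0, 0, 0, 0, 0, -1],
    [0, 0, 0, 0, 0, 0, -1],
    [0, 0, 0, 0, 0, 0, -1],
    [0, 0, 0, 0, 0, 0, -1],
  ],
)

```text
time_s: 19.72
position: [0.5138, -0.0992, 0.0428]
tcp_rot: [[-0.199, 0.881, -0.429], [0.372, 0.472, 0.799], [0.907, -0.001, -0.422]]
force: [-0.9, 0.1, -0.5]
opening: 0.904
grasp_force: 0.0
```

Request:
step_arm(
  steps=[
    [0, 0, -0.03, 0, 0, 0, -1],
    [0, 0, -0.08, 0, 0, 0, -1],
    [0, 0, -0.16, 0, 0, 0, -1],
    [0, 0, -0.25, 0, 0, 0, -1],
    [0.06, 0, -0.32, 0, -0.1, 0, -1],
    [0.16, 0, -0.36, 0, -0.25, 0, -1],
    [0.26, 0, -0.4, 0, -0.4, 0, -1],
    [0.36, 0, -0.42, 0, -0.55, 0, -1],
  ],
)

```text
time_s: 20.38
position: [0.5475, -0.1622, 0.1953]
tcp_rot: [[-0.361, 0.883, -0.301], [0.677, 0.47, 0.566], [0.641, 0.001, -0.768]]
force: [0.0, 0.2, 1.0]
opening: 0.998
grasp_force: 0.0
```

```bash
python3 - <<'E'
from h import *
from rig import read_state,capture
st=read_state();print(st["joint_positions"].round(1),st["opening"],w2f(st["position"]),st["force"])
c=capture("scene");t=capture("top");pickle.dump({"scene":c,"top":t},open("d7.pkl","wb"))
a=cv2.resize(c["image"][190:300,240:390],(546,400));b=cv2.resize(t["image"][190:290,290:353],(252,400))
cv2.imwrite("pics/s7.png",np.hstack([a,b])[:,:,::-1])
print(goal((.1,-.1,.33),toolrot('knob'),st))
print(goal((.1,-.1,.33),toolrot('block',0),st))
E
```

```text
[-35.9  44.1  74.2  16.5  98.3 -67. ] 0.998388717752046 [ 0.00120979 -0.09192016  0.19532499] [0.01493919 0.18036251 1.03683077]
(array([ 0.279,  0.329, -0.378]), array([-0.694, -0.693,  1.916]), array([ 0.6386, -0.1232,  0.336 ]))
(array([ 0.279,  0.329, -0.378]), array([-0.001, -0.886,  0.004]), array([ 0.6386, -0.1232,  0.336 ]))
```

View pics/s7.png

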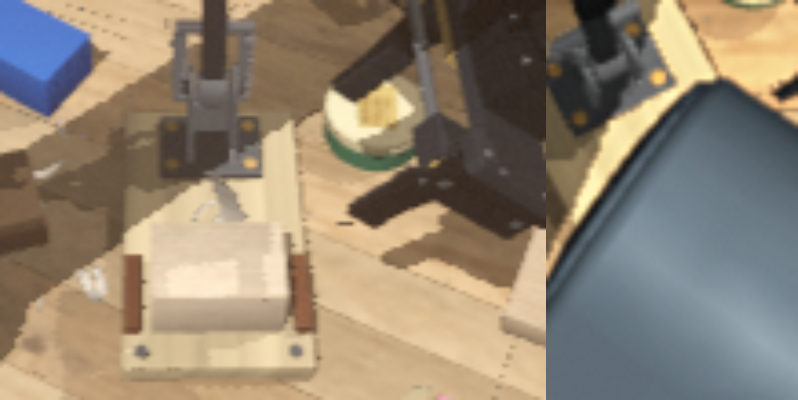

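The block lies flat between the stops at crop (220,275) with the arm still open. Next I'll rise, turn, and pinch the knob to swing it shut.

```bash
python3 - <<'E'
from h import *
from rig import read_state
st=read_state()
print(goal((.06,-.11,.365),toolrot('block',0),st))
E
```

```text
(array([ 0.303,  0.192, -0.475]), array([ 0.005, -0.879,  0.013]), array([ 0.6079, -0.1507,  0.371 ]))
```

Request:
step_arm(
  steps=[
    [0.3, 0.19, -0.475, 0, -0.88, 0, -1],
    [0.3, 0.19, -0.475, 0, -0.88, 0, -1],
    [0.3, 0.19, -0.475, 0, -0.88, 0, -1],
    [0.3, 0.19, -0.475, 0, -0.88, 0, -1],
    [0.3, 0.19, -0.475, 0, -0.88, 0, -1],
    [0.3, 0.19, -0.475, 0, -0.88, 0, -1],
    [0.3, 0.19, -0.475, 0, -0.88, 0.01, -1],
    [0.3, 0.19, -0.475, 0, -0.88, 0.01, -1],
  ],
)

```text
time_s: 21.15
position: [0.6073, -0.1527, 0.361]
tcp_rot: [[-0.466, 0.885, -0.01], [0.884, 0.466, 0.011], [0.015, -0.004, -1.0]]
force: [-0.1, 0.3, -0.0]
opening: 1.001
grasp_force: 0.0
```

Request:
step_arm(
  steps=[
    [0, 0, 0, 0, 0, 1, -1],
    [0, 0, 0, 0, 0, 1, -1],
    [0, 0, 0, 0, 0, 1, -1],
    [0, 0, 0, 0, 0, 1, -1],
    [0, 0, 0, 0, 0, 1, -1],
    [0, 0, 0, 0, 0, 1, -1],
    [0, 0, 0, 0, 0, 1, -1],
  ],
)

```text
time_s: 21.73
position: [0.6075, -0.155, 0.3584]
tcp_rot: [[0.303, 0.953, -0.014], [0.953, -0.303, 0.013], [0.008, -0.017, -1.0]]
force: [0.5, -0.3, -0.7]
opening: 0.997
grasp_force: 0.0
```

```bash
python3 - <<'E'
from h import *
from rig import read_state
st=read_state()
print(st["joint_positions"].round(1),goal((.176,0.002,.37),toolrot('knob'),st))
E
```

```text
[-24.7  25.1  72.9   0.3  83.   -7.1] (array([ 0.552,  0.001, -0.054]), array([-0.024, -0.001,  0.989]), array([0.6582, 0.0025, 0.376 ]))
```

Request:
step_arm(
  steps=[
    [0.1, 0, -0.04, -0.02, 0, 0.15, -1],
    [0.2, 0, -0.05, -0.02, 0, 0.3, -1],
    [0.3, 0, -0.05, -0.02, 0, 0.45, -1],
    [0.4, 0, -0.05, -0.02, 0, 0.6, -1],
    [0.48, 0, -0.05, -0.02, 0, 0.75, -1],
    [0.55, 0, -0.05, -0.02, 0, 0.9, -1],
    [0.55, 0, -0.05, -0.02, 0, 0.99, -1],
    [0.55, 0, -0.05, -0.02, 0, 0.99, -1],
  ],
)

```text
time_s: 22.4
position: [0.6572, 0.004, 0.3743]
tcp_rot: [[0.882, 0.472, -0.002], [0.472, -0.882, 0.001], [-0.002, -0.002, -1.0]]
force: [0.2, -0.0, -0.3]
opening: 0.999
grasp_force: 0.0
```

```bash
python3 - <<'E'
from h import *
from rig import read_state,capture
st=read_state();c=capture("wrist")
T=np.eye(4);T[:3,:3]=st["tcp_rot"];T[:3,3]=st["position"];c["world_from_camera"]=T@c["T_tool_cam"]
pickle.dump((st,c),open("w8.pkl","wb"))
s,cc=blob(c["image"],lambda i:(i[...,0]>110)&(i[...,1]<60)&(i[...,2]<60))
for k in np.argsort(-s[1:,4])[:2]+1: print(s[k],cc[k],w2f(onz(c,cc[k],.268)).round(4),w2f(onz(c,cc[k],.28)).round(4))
print(w2f(st["position"]),st["joint_positions"].round(1))
for t in (1.85,): print(goal((.13-.185*np.cos(t),0.002,.09+.185*np.sin(t)),toolrot('knob'),st))
cv2.imwrite("pics/w8.png",c["image"][:,:,::-1])
E
```

```text
[ 267  192   39   37 1317] [286.16097191 209.71981777] [0.181  0.0017 0.268 ] [0.1842 0.0018 0.28  ]
[0.1758094  0.00376647 0.3742831 ] [-9.4 27.  67.4  0.  85.8 52.4]
(array([0.018, 0.007, 0.335]), array([-0.003,  0.002,  0.007]), array([0.6626, 0.0048, 0.2738]))
```

Request:
step_arm(
  steps=[
    [0.02, 0.01, 0.1, 0, 0, 0.01, -1],
    [0.02, 0.01, 0.2, 0, 0, 0.01, -1],
    [0.02, 0.01, 0.28, 0, 0, 0.01, -1],
    [0.02, 0.01, 0.33, 0, 0, 0.01, -0.5],
    [0.02, 0.01, 0.33, 0, 0, 0.01, 0],
    [0.02, 0.01, 0.33, 0, 0, 0.01, 0.5],
    [0.02, 0.01, 0.33, 0, 0, 0.01, 1],
    [0.02, 0.01, 0.33, 0, 0, 0.01, 1],
  ],
)

```text
time_s: 23.12
position: [0.6649, 0.0032, 0.2797]
tcp_rot: [[0.885, 0.465, 0.006], [0.465, -0.885, -0.001], [0.005, 0.004, -1.0]]
force: [-0.7, -0.1, 0.3]
opening: 0.708
grasp_force: 0.0
```

Request:
step_arm(
  steps=[
    [0, 0, 0, 0, 0, 0, 1],
    [0, 0, 0, 0, 0, 0, 1],
    [0, 0, 0, 0, 0, 0, 1],
    [0, 0, 0, 0, 0, 0, 1],
    [0, 0, 0, 0, 0, 0, 1],
    [0, 0, 0, 0, 0, 0, 1],
  ],
)

```text
time_s: 23.62
position: [0.6636, 0.0046, 0.2782]
tcp_rot: [[0.885, 0.466, 0.003], [0.466, -0.885, 0.001], [0.003, 0.001, -1.0]]
force: [-0.6, 1.2, 1.5]
opening: 0.294
grasp_force: 30.0
```

```bash
python3 - <<'E'
from h import *
from rig import read_state
st=read_state();g=w2f(st["position"]+.006*st["tcp_rot"][:,2]);print(g.round(4),st["opening"]*87,st["grasp_force"])
th0=np.arctan2(g[2]-.09,.13-g[0]);r=np.hypot(g[2]-.09,.13-g[0]);print(th0,r)
L=[]
for t in np.arange(1.8,-.01,-.1):
    L.append(((r*(np.cos(th0)-np.cos(t))/.3).round(3),(r*(np.sin(th0)-np.sin(t))/.3).round(3)))
L=np.array(L)
for k in (0,8,16): print((L[k:k+8]-(L[k-1] if k else 0)).round(3).tolist())
E
```

```text
[0.1818 0.0013 0.2722] 25.55719741774521 30.000641215592623
1.8479651091901337 0.1894596005265712
[[-0.029, -0.008], [-0.091, -0.019], [-0.154, -0.024], [-0.217, -0.023], [-0.28, -0.015], [-0.342, -0.001], [-0.402, 0.019], [-0.459, 0.045]]
[[-0.055, 0.031], [-0.106, 0.068], [-0.154, 0.109], [-0.197, 0.156], [-0.235, 0.206], [-0.268, 0.26], [-0.295, 0.316], [-0.317, 0.376]]
[[-0.016, 0.061], [-0.025, 0.123], [-0.028, 0.186]]
```

Request:
step_arm(
  steps=[
    [-0.028, 0, -0.008, 0, 0, 0, 1],
    [-0.089, 0, -0.018, 0, 0, 0, 1],
    [-0.15, 0, -0.023, 0, 0, 0, 1],
    [-0.212, 0, -0.022, 0, 0, 0, 1],
    [-0.273, 0, -0.015, 0, 0, 0, 1],
    [-0.334, 0, -0.001, 0, 0, 0, 1],
    [-0.392, 0, 0.018, 0, 0, 0, 1],
    [-0.448, 0, 0.044, 0, 0, 0, 1],
  ],
)

```text
time_s: 24.28
position: [0.5462, -0.0574, 0.2671]
tcp_rot: [[0.885, 0.466, 0.01], [0.466, -0.885, 0.002], [0.01, 0.003, -1.0]]
force: [0.8, 4.3, 8.0]
opening: 0.295
grasp_force: 30.0
```

Request:
step_arm(
  steps=[
    [-0.054, 0, 0.03, 0, 0, 0, 1],
    [-0.103, 0, 0.066, 0, 0, 0, 1],
    [-0.15, 0, 0.106, 0, 0, 0, 1],
    [-0.192, 0, 0.152, 0, 0, 0, 1],
    [-0.229, 0, 0.201, 0, 0, 0, 1],
    [-0.261, 0, 0.254, 0, 0, 0, 1],
    [-0.261, 0, 0.254, 0, 0, 0, 1],
  ],
)

```text
time_s: 24.87
position: [0.473, -0.096, 0.186]
tcp_rot: [[0.885, 0.466, -0.002], [0.466, -0.885, -0.001], [-0.002, -0.0, -1.0]]
force: [-2.8, -4.0, -2.4]
opening: 0.293
grasp_force: 30.0
```

```bash
python3 - <<'E'
from h import *
from rig import read_state
st=read_state();g=w2f(st["position"]+.006*st["tcp_rot"][:,2]);print(g.round(4),st["force"],st["opening"]*87,st["grasp_force"],np.arctan2(g[2]-.094,.13-g[0]))
E
```

```text
[-0.0337  0.0015  0.18  ] [-2.79105381 -3.96546953 -2.41713968] 25.504288516183724 30.001658890396357 0.4836556738822562
```

Request:
step_arm(
  steps=[
    [-0.03, 0, 0.068, 0, 0, 0, 1],
    [-0.052, 0, 0.138, 0, 0, 0, 1],
    [-0.065, 0, 0.205, 0, 0, 0, 1],
    [-0.068, 0, 0.24, 0, 0, 0, 1],
    [-0.07, 0, 0.266, 0, 0, 0, 1],
    [-0.07, 0, 0.272, 0, 0, 0, 1],
    [-0.07, 0, 0.272, 0, 0, 0, 1],
  ],
)

```text
time_s: 25.45
position: [0.4557, -0.1051, 0.1051]
tcp_rot: [[0.884, 0.467, -0.002], [0.467, -0.884, 0.0], [-0.002, -0.001, -1.0]]
force: [-4.5, -4.9, -6.8]
opening: 0.297
grasp_force: 30.0
```

```bash
python3 - <<'E'
from h import *
from rig import read_state
st=read_state();g=w2f(st["position"]+.006*st["tcp_rot"][:,2]);print(g.round(4),st["force"],st["grasp_force"],np.arctan2(g[2]-.094,.13-g[0]))
E
```

```text
[-0.0533  0.0015  0.0991] [-4.51329676 -4.92659066 -6.80448437] 30.000353129580617 0.02765852549701771
```

Request:
step_arm(
  steps=[
    [0, 0, 0.008, 0, 0, 0, 1],
    [0, 0, 0.015, 0, 0, 0, 1],
    [0, 0, 0.015, 0, 0, 0, 1],
  ],
)

```text
time_s: 25.7
position: [0.4557, -0.1051, 0.101]
tcp_rot: [[0.884, 0.467, -0.002], [0.467, -0.884, 0.0], [-0.002, -0.001, -1.0]]
force: [-4.8, -5.0, -7.0]
opening: 0.295
grasp_force: 30.0
```

Request:
step_arm(
  steps=[
    [0, 0, 0, 0, 0, 0, 0.2],
    [0, 0, 0, 0, 0, 0, -0.2],
    [0, 0, 0, 0, 0, 0, -1],
    [0, 0, 0, 0, 0, 0, -1],
    [0, 0, 0, 0, 0, 0, -1],
    [0, 0, 0, 0, 0, 0, -1],
  ],
)

```text
time_s: 26.2
position: [0.458, -0.1049, 0.1022]
tcp_rot: [[0.885, 0.466, 0.004], [0.466, -0.885, -0.001], [0.003, 0.002, -1.0]]
force: [0.3, -0.2, -0.2]
opening: 0.666
grasp_force: 0.0
```

Request:
step_arm(
  steps=[
    [0, 0, -0.05, 0, 0, 0, -1],
    [0, 0, -0.15, 0, 0, 0, -1],
    [0, 0, -0.25, 0, 0, 0, -1],
    [-0.05, 0, -0.35, 0, 0, 0, -1],
    [-0.1, 0, -0.45, 0, 0, 0, -1],
    [-0.1, 0, -0.5, 0, 0, 0, -1],
    [-0.1, 0, -0.5, 0, 0, 0, -1],
  ],
)

```text
time_s: 26.78
position: [0.4321, -0.1199, 0.2553]
tcp_rot: [[0.885, 0.465, 0.011], [0.465, -0.885, -0.004], [0.007, 0.009, -1.0]]
force: [-0.1, -0.5, 0.7]
opening: 0.996
grasp_force: 0.0
```

```bash
python3 - <<'E'
from h import *
from rig import read_state,capture
st=read_state();c=capture("wrist")
T=np.eye(4);T[:3,:3]=st["tcp_rot"];T[:3,3]=st["position"];c["world_from_camera"]=T@c["T_tool_cam"]
t=capture("scene");im=c["image"].copy()
for q in ([(-.03,-.045,.063),(.03,-.045,.063),(.03,.045,.063),(-.03,.045,.063)],):
    cv2.polylines(im,[proj(c,np.array([f2w(v) for v in q])).round().astype(int)],True,(255,0,255),1)
s,cc=blob(c["image"],lambda i:(i[...,0]>110)&(i[...,1]<60)&(i[...,2]<60));k=1+np.argmax(s[1:,4]);print(s[k],cc[k],w2f(onz(c,cc[k],.09)).round(4),proj(c,f2w((-.055,.001,.09))))
a=cv2.resize(im[50:260,180:390],(400,400),interpolation=cv2.INTER_CUBIC);b=cv2.resize(t["image"][200:300,240:340],(400,400),interpolation=cv2.INTER_CUBIC)
cv2.imwrite("pics/s9.png",np.hstack([a,b])[:,:,::-1]);print(st["force"],st["position"])
E
```

```text
[262 154  32  22 309] [277.96763754 159.46278317] [-0.0482  0.0015  0.09  ] [278.67592713 167.91068088]
[-0.09311975 -0.53020735  0.68542724] [ 0.43208906 -0.11988949  0.25531394]
```

View pics/s9.png

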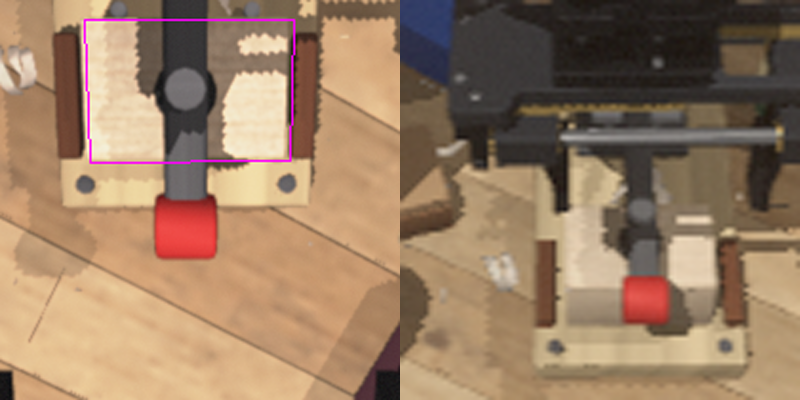

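The arm is clamped on the block, whose outline matches the nest position within about 1 mm. The knob is at its closed position and the gripper is clear.

```bash
python3 -c "
from rig import *
print(hand_in())"
```

```text
the job is handed in; nothing more can be done
None
```

I handed the job in at about 27 s. The block lies upside down in the nest with the clamp arm shut on it, but no verdict came back. I never touched the jar, sanding block or wax tin.

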